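# Set out the client's polishes on their colour stands

## Robot

A 6-joint arm with a two-finger parallel gripper is mounted at the origin on the work surface. World frame = base frame: x ahead of the robot, y to its left, z up, the work surface at z = 0. Lengths are in mm, angles in rad, forces in N, time in s.
With the tool pointing down it reaches from about 375 to 975 mm from the base axis. Payload 3.8 kg.
Tool frame: the origin (TCP) lies between the finger pads; the fingertips stand r.tcp_to_tips ahead of it and the grasp point (between the pads) lies 6 mm ahead of it (r.tcp_to_tips is the distance from the TCP to the fingertips, in mm); z points along the fingers, y is the line along which they close (so a half turn about z gives the same grasp; the last joint's range is limited). The gripper opens to 85 mm and grips with 20 to 120 N. Pads are 22 mm wide; open, the fingers measure 114 mm over their backs; the gripper's body (76 mm by 85 mm) begins 54 mm behind the grasp point. The pads swing forward as they close: fully open they stand 13 mm farther back than shut.
Start: joints at [-1.371, 0.264, 1.604, -0, 1.274, -0.037], TCP at [158.345, -656.159, 256.28] pointing down, gripper open.
Joint ranges: [-2.63, 2.63], [-0.94, 2.18], [0.31, 2.57], [-1.31, 4.45], [0, 2.66], [-2.55, 2.55]. Speed limits (rad/s): [2.57, 2.57, 3.14, 3.14, 3.14, 3.14].

## Interface

Orientations are given as a unit quaternion [x, y, z, w].
In Python, from rig import r, optics gives the robot as it stands. The module is installed in compiled form; this text tells all that it offers. Calls block until the motion is done:
- r.move_pose(position, orientation): joint-space move of the TCP to a pose.
- r.move_linear(position, orientation=None, rate=150): straight line of the TCP; orientation=None keeps the orientation; rate is the mean speed in mm/s.
- r.goto_joints(angles): joint-space move.
- r.gripper_to(opening, squeeze=None): finger opening in mm; squeeze is the grip in N (None keeps the last); returns when the fingers have stopped.
- r.sleep(seconds).
- r.ik(position, orientation): joint angles nearest the present ones, or None.
- r.observe(): the state.
- optics.capture(name): name is "scene" or "top" or "wrist"; returns the picture (480x640x3 uint8, red, green, blue); there is no depth.
- optics.get_calibration(name): a dict with "fx", "fy", "cx", "cy" (pixels), "extrinsics" (4x4, takes a point from world to camera coordinates). Camera axes: x right, y down, z forward; pixel columns grow to the right and rows downward; lengths in mm; the calibration is good to about 2 mm. A picture is of the moment at which its call begins: read the wrist's pose just before it. get_calibration takes no time and is no camera call; for the wrist camera it gives the pose at the moment of the call.
A pose or a line that the arm cannot do raises r.PlanningError and nothing moves.
- r.job_done(): hands the job in; it is judged then, once.
The state is a dict: "time": time; "joint_pos": joint angles; "joint_velocities": joint speeds; "joint_torque": joint torques, N m; "eef_pos": TCP position; "ee_rot": TCP orientation; "contact_force": force on the tool from outside, world axes, zero at the start; "torque": the same for the moment, N m; "opening": finger opening in mm; "grip_force": force on a finger pad.
Only numpy, scipy, OpenCV 4.12 (cv2) and the standard library are available. Lean on these libraries where they do the work, as an engineer would, in place of code of your own. Each camera call takes 0.05 s, during which the arm holds its last target. There are 200 camera calls.

## Task

Set out the client's three gold-capped polishes: stand each one upright in the brass dish whose nail sample has the same colour. A black-capped yellow bottle has been left standing in one of the dishes: put it upright in the black tray to free that dish. Leave the other two black-capped bottles, the red and the blue, where they stand, and let no bottle tip over.

Things in the scene. Friction and masses are not known exactly. Their poses are not given: they have to be found in the camera images.
- polish_red: Gold-capped red polish: about 77 mm tall: red round bottle body of 32 mm diameter, 38 mm high, thin neck, then an upright round gold (brass) cap of 18 mm diameter from 41 to 77 mm height. About 60 g, loose, standing upright on the table. Origin: centre of the underside; z up.
- polish_green: Gold-capped green polish: about 77 mm tall: green round bottle body of 32 mm diameter, 38 mm high, thin neck, then an upright round gold (brass) cap of 18 mm diameter from 41 to 77 mm height. About 60 g, loose, standing upright on the table. Origin: centre of the underside; z up.
- polish_blue: Gold-capped blue polish: about 77 mm tall: blue round bottle body of 32 mm diameter, 38 mm high, thin neck, then an upright round gold (brass) cap of 18 mm diameter from 41 to 77 mm height. About 60 g, loose, standing upright on the table. Origin: centre of the underside; z up.
- square_red: Black-capped square red bottle, one of the two to be left alone: about 77 mm tall: red square bottle body of 30 x 30 mm, 38 mm high, thin neck, then an upright round black cap of 18 mm diameter from 41 to 77 mm height. About 60 g, loose, standing upright on the table. Origin: centre of the underside; z up. x and y along its square sides.
- square_blue: Black-capped square blue bottle, one of the two to be left alone: about 77 mm tall: blue square bottle body of 30 x 30 mm, 38 mm high, thin neck, then an upright round black cap of 18 mm diameter from 41 to 77 mm height. About 60 g, loose, standing upright on the table. Origin: centre of the underside; z up. x and y along its square sides.
- square_yellow: Black-capped square yellow bottle, the one left standing on one of the three stands (any of them): about 77 mm tall: yellow square bottle body of 30 x 30 mm, 38 mm high, thin neck, then an upright round black cap of 18 mm diameter from 41 to 77 mm height. About 60 g, loose, standing upright on the floor of that stand's dish. Origin: centre of the underside; z up. x and y along its square sides.
- stand_red: Stand for the red polish: fixed round brass dish, 72 mm outer and 62 mm inner diameter, rim 10 mm high, floor 5 mm above the table with a red pad of 58 mm diameter on it; a flat red nail sample 34 x 24 mm, 6 mm thick, sticks out along the stand's +x (its centre 60 mm from the dish's). Origin: centre of the dish, on the table; z up.
- stand_green: Stand for the green polish: fixed round brass dish, 72 mm outer and 62 mm inner diameter, rim 10 mm high, floor 5 mm above the table with a green pad of 58 mm diameter on it; a flat green nail sample 34 x 24 mm, 6 mm thick, sticks out along the stand's +x (its centre 60 mm from the dish's). Origin: centre of the dish, on the table; z up.
- stand_blue: Stand for the blue polish: fixed round brass dish, 72 mm outer and 62 mm inner diameter, rim 10 mm high, floor 5 mm above the table with a blue pad of 58 mm diameter on it; a flat blue nail sample 34 x 24 mm, 6 mm thick, sticks out along the stand's +x (its centre 60 mm from the dish's). Origin: centre of the dish, on the table; z up.
- tray: Black square tray, 120 x 120 mm outside, walls 5 mm thick, 18 mm high, floor 5 mm above the table, empty, fixed. Origin: centre of the underside; x and y along its sides, z up.

How it is judged:
By the outcome, as a careful person would: the job done as asked, in the order asked, and still so for the second after the job is handed in, with the robot touching nothing.
It also fails if it takes over 102 s, if anything falls off the work surface, if the arm or the gripper's body presses on something with over 40 N, if the wrist force passes 120 N, or if a joint passes its speed limit or range.

## Working session

There is one attempt and no reset: what is moved stays moved. The work goes in short steps, each a Python script; the robot and the scene stay as the last script left them, time stands still between calls to the robot, and variables do not carry over. Pictures are saved under pics/ and viewed, at most 14 in all, crops included, and the job is handed in when it is done.

```bash
mkdir -p pics; python3 - <<'E'
from rig import r, optics
import cv2
print(r.tcp_to_tips, r.observe())
for n in ("top","scene"):
    im=optics.capture(n); cv2.imwrite(f"pics/{n}0.png",im[:,:,::-1]); c=optics.get_calibration(n); print(n,c)
E
```

```text
25.0 {'time': 0.0, 'joint_pos': array([-1.37087663e+00,  2.64770954e-01,  1.60538526e+00,  7.00962735e-06,
        1.27370145e+00, -3.69246776e-02]), 'joint_velocities': array([ 0.00138619, -0.0007395 , -0.00094613,  0.00221641, -0.00051583,
        0.00126447]), 'joint_torque': array([ 5.92775832e-04, -5.15118062e+01, -3.67311144e+01, -3.98067932e-04,
        1.29368642e-02,  4.60910243e-06]), 'eef_pos': array([ 158.22827774, -655.49218488,  254.94389255]), 'ee_rot': array([ 9.92995768e-01,  1.18144497e-01, -8.88549807e-05, -1.12901596e-03]), 'contact_force': array([-0.68719265,  0.01091647,  0.04691149]), 'torque': array([0.00787323, 0.06398676, 0.04485534]), 'grip_force': 0.0, 'opening': 85.175323159092}
top {'fx': 584.8193367604875, 'fy': 584.8193367604875, 'cx': 316.87373785220086, 'cy': 236.50880466240187, 'extrinsics': array([[ 2.66275809e-03, -9.99996172e-01, -7.51806161e-04,
         1.21135748e+01],
       [-9.86003714e-01, -2.50016939e-03, -1.66704602e-01,
         5.21690557e+02],
       [ 1.66702085e-01,  1.18517770e-03, -9.86006598e-01,
         9.44382746e+02],
       [ 0.00000000e+00,  0.00000000e+00,  0.00000000e+00,
         1.00000000e+00]])}
scene {'fx': 590.9897208346096, 'fy': 590.9897208346096, 'cx': 312.42505063476165, 'cy': 248.42215723901631, 'extrinsics': array([[ 5.95095370e-01,  8.03598505e-01, -9.53646313e-03,
        -3.36909246e+02],
       [ 4.99635093e-01, -3.79241122e-01, -7.78807387e-01,
        -2.35663625e+02],
       [-6.29465070e-01,  4.58699918e-01, -6.27190649e-01,
         1.46875603e+03],
       [ 0.00000000e+00,  0.00000000e+00,  0.00000000e+00,
         1.00000000e+00]])}
```

View pics/top0.png

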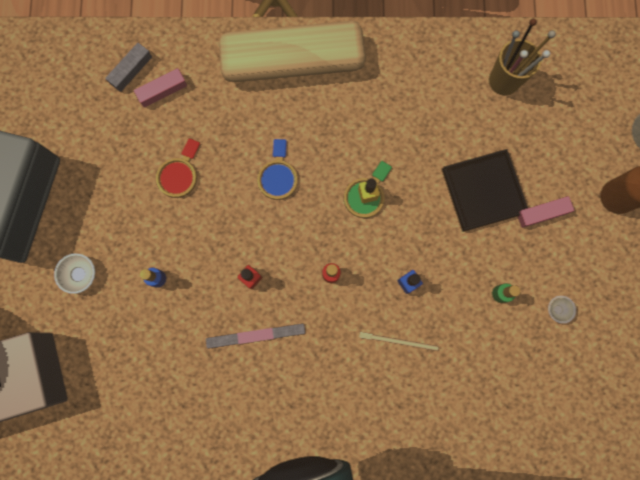

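View pics/scene0.png

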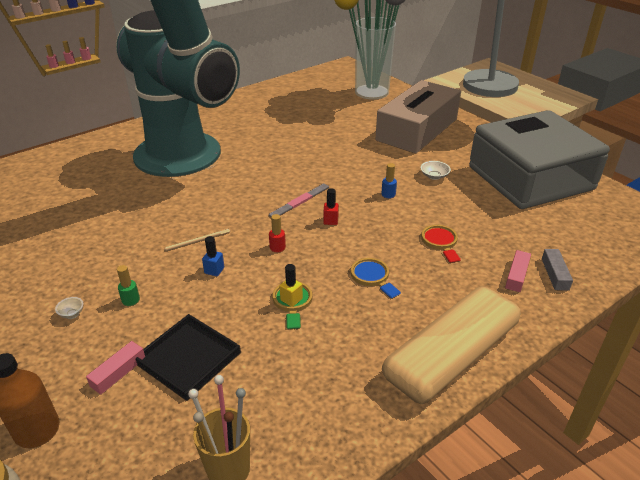

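The top view shows these positions (pixels):
- **Stands:** red (177,178), blue (278,180), green (365,198) with the yellow bottle on it.
- **Tray:** (485,190).
- **Gold-capped:** blue (154,278), red (331,272), green (506,293).
- **Black-capped, to be left:** red (249,276), blue (410,282).

The scene view agrees, and all bottles are upright.

```bash
cat > h.py <<'E'
import numpy as np, cv2
from rig import r, optics
# hue ranges (OpenCV 0-180)
H={'red':[(0,5),(174,180)],'green':[(45,85)],'blue':[(105,130)],'yellow':[(24,34)]}
def mask(im,col,s=150,v=50):
    hsv=cv2.cvtColor(im,cv2.COLOR_RGB2HSV)
    return sum(cv2.inRange(hsv,(a,s,v),(b,255,255)) for a,b in H[col])
def blobs(m,mn=30):
    n,_,st,ce=cv2.connectedComponentsWithStats(m)
    return sorted([(int(st[i,4]),ce[i].round(1).tolist(),st[i,:4].tolist()) for i in range(1,n) if st[i,4]>=mn],reverse=True)
def ray(c,uv):
    R=c['extrinsics'][:3,:3];t=c['extrinsics'][:3,3]
    return -R.T@t, R.T@np.array([(uv[0]-c['cx'])/c['fx'],(uv[1]-c['cy'])/c['fy'],1])
def plane(c,uv,z):
    o,d=ray(c,uv); return o+d*(z-o[2])/d[2]
def proj(c,p):
    q=c['extrinsics'][:3,:3]@np.asarray(p,float)+c['extrinsics'][:3,3]
    return np.array([c['fx']*q[0]/q[2]+c['cx'],c['fy']*q[1]/q[2]+c['cy']])
Q=[np.sqrt(.5),np.sqrt(.5),0,0]  # tool down, fingers close along world x
E
python3 - <<'E'
from h import *
for n in ('top','scene'):
    im=cv2.imread(f'pics/{n}0.png')[:,:,::-1].copy(); c=optics.get_calibration(n)
    for k in H:
        for b in blobs(mask(im,k),40)[:7]: print(n,k,b, plane(c,b[1],5).round(0)[:2], plane(c,b[1],25).round(0)[:2])
im=cv2.imread('pics/top0.png'); m=cv2.inRange(im,(0,0,0),(45,45,45)); m[:140]=0;m[240:]=0;m[:,:435]=0;m[:,535:]=0
cs=max(cv2.findContours(m,0,2)[0],key=cv2.contourArea); print(cv2.minAreaRect(cs)); print(plane(optics.get_calibration('top'),cv2.minAreaRect(cs)[0],12))
E
```

```text
top red (733, [175.9, 177.5], [161, 163, 31, 30]) [635. 266.] [629. 261.]
top red (204, [190.5, 148.0], [182, 139, 17, 19]) [690. 242.] [683. 237.]
top red (185, [250.2, 277.7], [238, 266, 22, 22]) [455. 129.] [453. 127.]
top red (114, [329.9, 275.6], [323, 265, 17, 17]) [459.  -9.] [457.  -9.]
top blue (601, [277.4, 179.5], [264, 166, 28, 28]) [631.  84.] [626.  83.]
top blue (124, [279.2, 147.4], [275, 141, 10, 14]) [691.  82.] [684.  81.]
top yellow (112, [364.6, 191.7], [359, 182, 16, 17]) [609. -71.] [604. -70.]
scene red (361, [439.0, 235.9], [425, 228, 29, 17]) [633. 268.] [649. 247.]
scene red (284, [276.7, 241.3], [269, 230, 16, 22]) [449.  -2.] [471. -16.]
scene red (274, [330.5, 214.5], [324, 203, 15, 22]) [442. 140.] [464. 122.]
scene red (139, [451.3, 255.6], [443, 250, 17, 13]) [691. 242.] [706. 222.]
scene green (301, [128.6, 293.7], [118, 280, 20, 25]) [ 415. -301.] [ 437. -306.]
scene green (172, [292.7, 320.5], [287, 314, 13, 14]) [ 648. -103.] [ 664. -113.]
scene green (72, [303.4, 296.8], [296, 288, 12, 17]) [612. -54.] [629. -66.]
scene blue (435, [369.4, 270.7], [355, 262, 30, 18]) [629.  87.] [646.  71.]
scene blue (355, [212.8, 263.8], [203, 252, 20, 24]) [ 433. -138.] [ 455. -148.]
scene blue (212, [388.3, 188.2], [382, 178, 14, 20]) [440. 305.] [462. 284.]
scene blue (166, [389.9, 290.0], [380, 283, 20, 15]) [692.  81.] [707.  66.]
scene blue (86, [635.3, 183.9], [628, 178, 12, 13]) [764. 759.] [778. 725.]
scene yellow (73, [294.5, 285.8], [287, 280, 15, 12]) [578. -50.] [597. -62.]
((495.14654541015625, 169.9475860595703), (84.96937561035156, 40.92660140991211), 26.869813919067383)
[ 647.90681192 -303.25929092   12.        ]
```

```bash
python3 - <<'E'
from h import *
im=cv2.imread('pics/top0.png')[:,:,::-1].copy(); c=optics.get_calibration('top')
for k in ('green','blue'):
    for b in blobs(mask(im,k,90,25),40)[:7]: print(k,b, plane(c,b[1],5).round(0)[:2], plane(c,b[1],25).round(0)[:2])
m=cv2.inRange(cv2.cvtColor(im,cv2.COLOR_RGB2GRAY),0,60); m[:140]=0;m[240:]=0;m[:,:435]=0;m[:,535:]=0
a=cv2.minAreaRect(max(cv2.findContours(m,0,2)[0],key=cv2.contourArea)); print(a,plane(c,a[0],12))
r.move_pose([595,-65,250],Q); 
c=optics.get_calibration('wrist'); im=optics.capture('wrist'); cv2.imwrite('pics/w1.png',im[:,:,::-1])
o=r.observe(); print(o['time'],o['eef_pos'],o['joint_pos'])
print(ray(c,(320,240)), proj(c,(597,-65,77)),proj(c,(597,-65,5)))
E
```

```text
green (431, [360.1, 201.6], [348, 184, 32, 30]) [591. -63.] [587. -62.]
green (206, [381.7, 170.6], [373, 161, 18, 20]) [ 648. -102.] [ 642. -100.]
green (196, [501.7, 293.2], [494, 284, 20, 18]) [ 430. -306.] [ 428. -300.]
blue (745, [277.1, 179.5], [262, 165, 31, 30]) [631.  85.] [626.  83.]
blue (192, [279.4, 147.7], [273, 140, 13, 17]) [690.  82.] [684.  80.]
blue (168, [408.1, 282.1], [400, 271, 22, 21]) [ 448. -145.] [ 447. -142.]
blue (127, [154.6, 277.5], [145, 268, 16, 18]) [455. 295.] [453. 290.]
((485.2458801269531, 190.25808715820312), (69.79918670654297, 69.10505676269531), 72.0308609008789) [ 610.72415803 -283.97026887   12.        ]
2.75 [594.9664239  -65.90949137 249.99029754] [-1.51828322e-01  1.24752852e-01  1.78040603e+00 -2.13838810e-04
  1.23643864e+00 -1.50425959e-01]
(array([594.00015739,  16.35359742, 368.26569649]), array([ 0.01221655, -0.32337972, -0.94626876])) [319.16183149 219.99172372] [318.48514826 201.5852508 ]
```

View pics/w1.png

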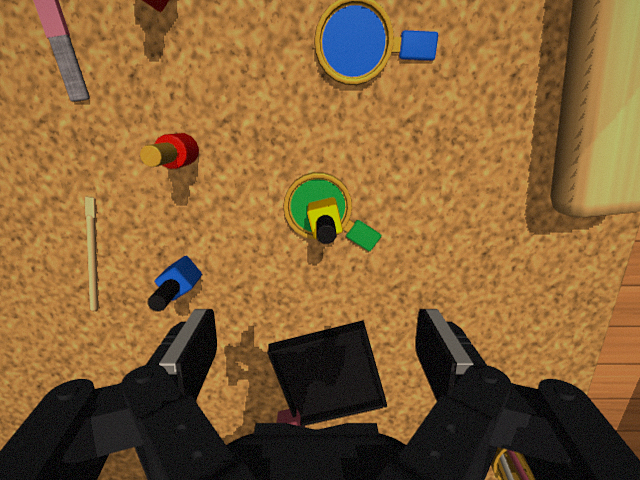

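The wrist view shows the green dish at (318,204) with the yellow bottle's cap ending near (326,243). The tray is at (328,372), and the red gold-capped bottle is at (175,150).

```bash
cat >> h.py <<'E'
def wrist_look(name=None):
    c=optics.get_calibration('wrist'); im=optics.capture('wrist')
    if name: cv2.imwrite(f'pics/{name}.png',im[:,:,::-1])
    return c,im
def grab(p,z0,hover=200,op=45):
    """p: cap xy, z0: height of the bottle's underside; grasp point 6 ahead of TCP"""
    r.move_linear([*p,z0+62+6],Q,rate=120)
    r.gripper_to(10,30); o=r.observe(); print('grip',o['opening'],o['grip_force'],o['time'])
    r.move_linear([*p,z0+hover],Q,rate=150)
def place(q,dz,hover=150):
    z=dz+68+1
    r.move_pose([*q,z+60],Q); r.move_linear([*q,z],Q,rate=80); r.sleep(.2)
    r.gripper_to(45); r.sleep(.2); r.move_linear([*q,z+90],Q,rate=150); print(r.observe()['time'])
E
python3 - <<'E'
from h import *
im=cv2.imread('pics/w1.png')[:,:,::-1].copy(); c=optics.get_calibration('wrist')
g=cv2.inRange(cv2.cvtColor(im,cv2.COLOR_RGB2GRAY),0,45); g[:205]=0; g[260:]=0; g[:,:300]=0; g[:,350:]=0
for b in blobs(g,20): print('cap',b, plane(c,(b[2][0]+b[2][2]/2,b[2][1]+b[2][3]),82)+[0,9,0])
b=blobs(mask(im,'yellow',150,60))[0]; print('yellow',b,plane(c,b[1],35))
m=mask(im,'green',90,25)
b=blobs(m)[0]; print('pad',b)
cs=max(cv2.findContours(m,0,1)[0],key=cv2.contourArea); h=cv2.convexHull(cs); e=cv2.minEnclosingCircle(h); print(e,plane(c,e[0],6))
m=mask(im,'blue',90,25); e=cv2.minEnclosingCircle(max(cv2.findContours(m,0,1)[0],key=cv2.contourArea)); print('bluepad',e,plane(c,e[0],6))
k=np.zeros_like(m);g=cv2.inRange(cv2.cvtColor(im,cv2.COLOR_RGB2GRAY),0,60); k[318:426,266:390]=g[318:426,266:390]
a=cv2.minAreaRect(max(cv2.findContours(k,0,1)[0],key=cv2.contourArea)); print(a,plane(c,a[0],12))
E
```

```text
cap (459, [325.5, 229.3], [317, 215, 19, 29]) [603.31726874 -76.13388695  82.        ]
yellow (481, [325.7, 216.1], [308, 202, 35, 32]) [603.82704045 -72.77777466  35.        ]
pad (1347, [313.8, 199.3], [291, 179, 54, 53])
((317.5, 205.3095245361328), 27.146318435668945) [595.94650143 -68.76222894   6.        ]
bluepad ((352.5, 40.5), 35.58802032470703) [627.92931512  84.97851306   6.        ]
((317.14306640625, 376.96533203125), (89.58690643310547, 122.04080200195312), 76.37300109863281) [ 595.43124335 -284.48191644   12.        ]
```

```bash
python3 - <<'E'
from h import *
r.gripper_to(45)
grab((603.3,-75),5,hover=150); 
wrist_look('w2')
o=r.observe();print(o['opening'],o['grip_force'],o['time'],o['contact_force'])
E
```

```text
grip 17.148022791185436 29.292173981666565 5.2
17.23810418509254 29.25104945898056 5.95 [-0.19826014  0.44222087 -0.34071232]
```

View pics/w2.png

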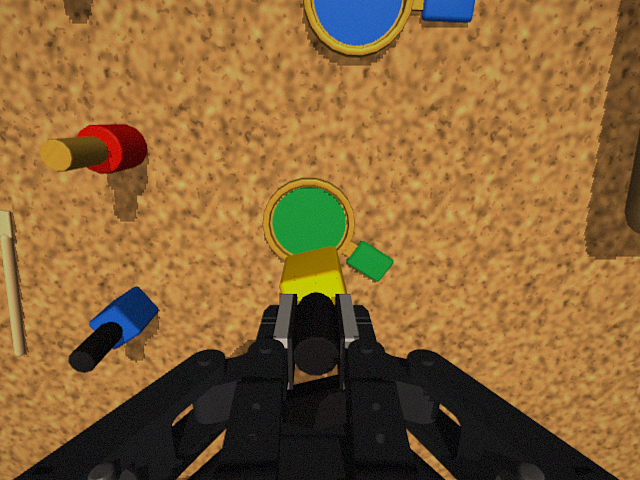

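The yellow bottle is held upright at (317,300), and the green dish is clear at (309,222). Next I place it in the tray, then hover near the red polish and look.

```bash
cat >> h.py <<'E'
def find(col,est,name=None):
    """hover so the camera sees the body; near-edge of base -> centre"""
    r.move_pose([est[0],est[1],220],Q); c,im=wrist_look(name)
    u=proj(c,(*est,20)); bs=blobs(mask(im,col,90,25),100)
    b=min(bs,key=lambda b:np.hypot(*(np.array(b[1])-u))); x,y,w,h=b[2]
    p=plane(c,(x+w/2,y),0)-[0,16,0]; print(col,b,u.round(),p.round(1)); return p[:2]
E
python3 - <<'E'
from h import *
c=optics.get_calibration('wrist');im=cv2.imread('pics/w2.png')[:,:,::-1].copy()
b=blobs(mask(im,'green',90,25))[0];print('gdish',b,plane(c,b[1],6))
place((611,-284),5)
find('red',(455,-9),'w3')
E
```

```text
gdish (3803, [308.2, 220.2], [272, 187, 74, 67]) [594.91380064 -66.83145418   6.        ]
9.2333
red (667, [321.0, 209.9], [305, 195, 35, 37]) [316. 213.] [461.5 -12.5   0. ]
```

View pics/w3.png

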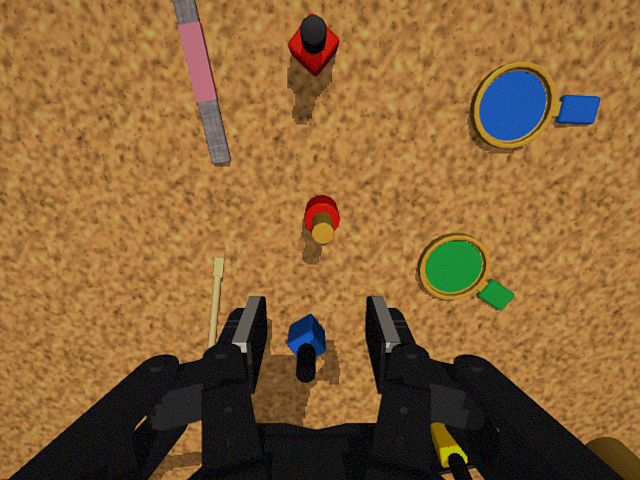

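The red polish body is at (321,210) and its gold cap top is at (322,232). Yellow is standing in the tray near (448,450).

```bash
python3 - <<'E'
from h import *
c=optics.get_calibration('wrist'); q=plane(c,(322,232.5),77); print(q)
p=(np.array([461.5,-12.5])+q[:2])/2 
if np.hypot(*(q[:2]-[461.5,-12.5]))<6:
    grab(p,0,hover=150); place((635,265),5)
    find('green',(430,-303),'w4')
    print(r.observe()['time'])
E
```

```text
[459.81016971 -10.57105017  77.        ]
grip 17.123555311770488 29.28007185459137 12.2667
16.6417
green (684, [312.4, 211.2], [295, 196, 35, 37]) [316. 214.] [ 426.5 -306.3    0. ]
18.8667
```

View pics/w4.png

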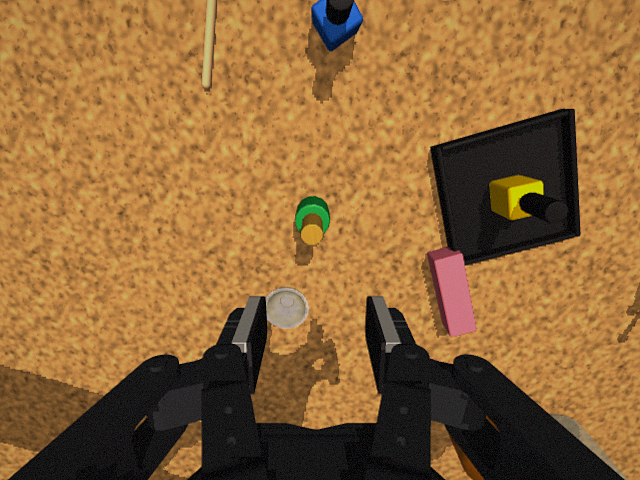

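Yellow stands upright in the tray at (516,197). The green polish is at (312,211) with its cap top at (312,233).

```bash
python3 - <<'E'
from h import *
grab((426,-305),0,hover=150); place((595.2,-67),5)
find('blue',(454,294),'w5')
E
```

```text
grip 17.242291309494078 29.667108356952667 20.6333
24.8917
blue (690, [314.4, 210.6], [297, 196, 35, 36]) [316. 212.] [452.2 289.3   0. ]
```

View pics/w5.png

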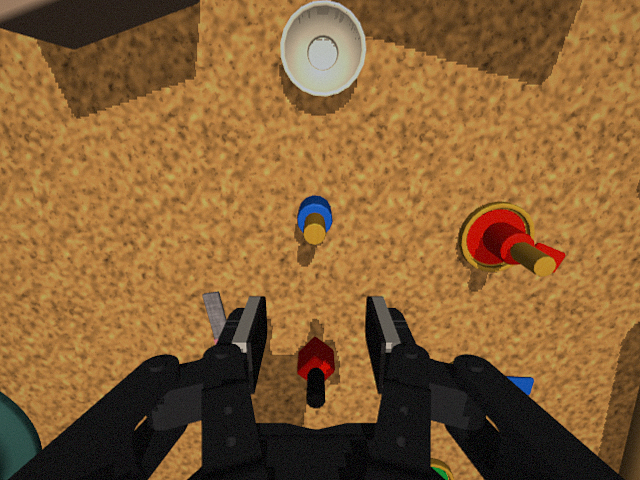

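The red polish stands in its dish at (505,238). The blue polish is at (314,211) with its cap top at (314,232).

```bash
python3 - <<'E'
from h import *
grab((452,290.5),0,hover=150); place((630,85),5)
r.move_pose([480,10,330],Q); wrist_look('w6')
im=optics.capture('top'); im2=optics.capture('scene')
cv2.imwrite('pics/top6.png',im[:,:,::-1]); cv2.imwrite('pics/scene6.png',im2[:,:,::-1])
print(r.observe()['time'])
E
```

```text
grip 17.48325882099559 29.191695749759674 28.1667
32.3583
33.4417
```

View pics/scene6.png

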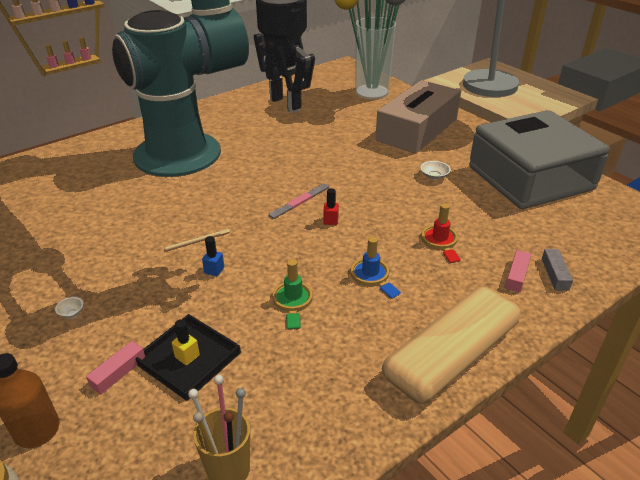

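View pics/top6.png

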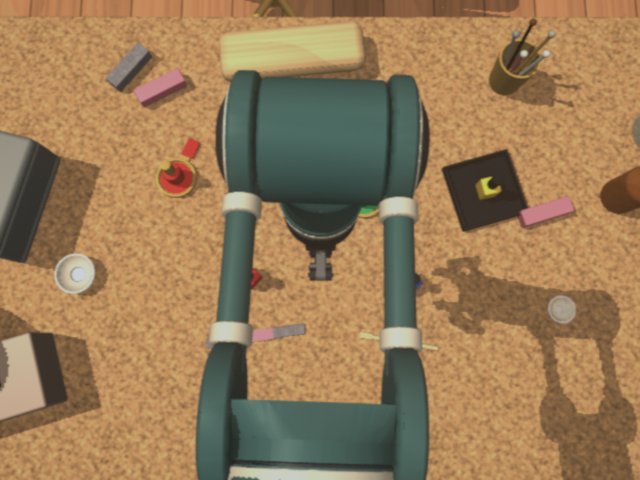

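The scene view shows all three polishes upright in their matching dishes: red (441,232), blue (371,265) and green (293,290). Yellow is upright in the tray at (185,345), and the red and blue black-capped bottles haven't moved. The top view is mostly blocked by the arm, but it agrees for the red dish and the tray. The gripper is clear of everything.

```bash
python3 -c "
from rig import r
print(r.job_done())"
```

```text
the job is handed in; nothing more can be done
None
```

I handed the job in at about 33 s: the red, green and blue polishes stand upright in their matching dishes, the yellow bottle is upright in the tray, and the other two black-capped bottles were left where they stood.

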